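# Rock test of a footed base plate on the copper ground plate

### The arm

A 7-joint arm with a two-finger parallel gripper is mounted at the origin on the work surface. World frame = base frame: x ahead of the robot, y to its left, z up, the work surface at z = 0. Lengths are in m, angles in rad, forces in N, time in s.
With the tool pointing down it reaches from about 0.4 to 0.85 m from the base axis. Payload 10.4 kg.
Tool frame: the origin (TCP) lies midway between the tips of the shut fingers; the grasp point (between the pads) lies 19 mm behind it; z points along the fingers, y is the line along which they close (so a half turn about z gives the same grasp; the last joint's range is limited). The gripper opens to 87 mm and grips with 3 to 60 N. Pads are 19 mm wide; open, the fingers measure 117 mm over their backs; the gripper's body (75 mm by 190 mm) begins 51 mm behind the grasp point.
Start: joints at [-1.361, 0.332, -0.065, 1.46, 0.022, 1.35, -0.088], TCP at [0.144, 0.608, 0.223] pointing down, gripper open.
Joint ranges: [-2.6, 2.6], [-0.5, 2.12], [-1.47, 1.34], [0.16, 2.42], [-1.27, 4.41], [0.06, 2.06], [-2.6, 2.6]. Speed limits (rad/s): [2.22, 2.22, 2.79, 2.79, 3.14, 3.14, 3.14].

### API

Orientations are given as a unit quaternion [x, y, z, w].
In Python, from bench import robot, grab_frame gives the robot as it stands.
- The arm moves only by the tool step_arm, never from a script. Its arguments are lists of equal length, an entry for each row: "travel": the shift along the world's x, y, z in m, a list of three; "roll": the turn about the world's z in rad. A call has 1 to 10 rows; each row is the pose to reach, as a shift and turn from the pose commanded when the call began; what a row does not reach only later rows make up. A row lasts 1/8 s, in which the tool goes at most 62.5 mm and 10.7 degrees, less where a joint would pass 70% of its speed; a pose out of reach is approached as far as the arm can. A call with a gripper value outside its range is refused whole. "jaw" is the closure, from 0 (fully open) to 1 (shut), set as the call begins (left out, the last holds). The fingers move at their own pace and stop on an object; "grip_force" is the grip in N (left out, the last holds). Time passes only in rows, so rows that repeat a pose let the fingers close. It gives the time, the measured TCP pose, the force, the opening and the grip force at its end, in the units of the state.
- robot.sense(): the state, without advancing time (a new reading comes with each control period).
- grab_frame(name): name is "scene" or "top"; returns a dict with "color" (420x560x3 uint8, red, green, blue), "intrinsics" (3x3 intrinsics, pixels), "extrinsics" (4x4, takes a point from camera to world coordinates). Camera axes: x right, y up, looking along -z (the intrinsics and any distortion apply to the point x, -y, -z); pixel columns grow to the right and rows downward; lengths in m; the calibration is good to about 2 mm. A picture is of the moment at which its call begins. There is no depth.
- robot.finish_job(): hands the job in; it is judged then, once.
The state is a dict: "t": time; "qpos": joint angles; "joint_vel": joint speeds; "tau": joint torques, N m; "tcp_pos": TCP position; "orientation": TCP orientation; "contact_force": force on the tool from outside, world axes, zero at the start; "wrist_torque": the same for the moment, N m; "gripper_width": finger opening in m; "gripper_force": force on a finger pad.
Only numpy, scipy, OpenCV 4.12 (cv2) and the standard library are available. Lean on these libraries where they do the work, as an engineer would, in place of code of your own. Each camera call takes 0.05 s, during which the arm holds its last target. There are 200 camera calls.

### The job

Check the square base plate with the one cut-off corner for rocking: press down on its cut-off corner until the foot under it meets the copper and hold it there a moment, then let go and press the diagonally opposite corner down in the same way. Leave the plate standing where it is on the copper, and do not disturb the spare plate with four full corners.

Things in the scene. Friction and masses are not known exactly. Their poses are not given: they have to be found in the camera images.
- base_plate: The plate to test: aluminium, 150 x 150 x 8 mm, 0.5 kg, loose, its +x +y corner cut off (30 mm legs). Four rubber feet at x, y = +-54 mm on a copper sheet whose top is 4 mm above the bench. In the middle a black boss, 52 mm across, 14 mm high; a brass stud, 18 mm high, 38 mm from the centre towards the corner opposite the cut. Origin: centre, at the feet's ends, 26 mm below the top face; z up.
- cut_corner (a point): Point to press on the top face near the cut-off corner (plate x = y = 48 mm, 26 mm above its origin; axes as the plate's). The feet here and opposite are 3 mm short, so the plate rocks on the other diagonal: left alone this corner is up, this point about 33 mm above the bench; a newton takes it down to about 27 mm; let go, it rises again.
- opposite_corner (a point): Point to press on the top face near the corner diagonally opposite the cut one (plate x = y = -48 mm, 26 mm above its origin; axes as the plate's). About 27 mm above the bench when the plate leans on this corner, as it does when left alone; about 33 mm while the cut corner is pressed.
- spare_plate: Bystander: the same kind of plate (150 x 150 x 8 mm, same boss, stud and feet positions) but with four full corners and feet of equal length, standing loose on the same copper sheet. Origin: centre of the plate, at the feet's ends; z up.
Mind the look-alikes: they are no part of the job. What is shaped like the base_plate but green or turquoise is not meant.

How it is judged:
By the outcome, as a careful person would: the job done as asked, in the order asked, and still so for the second after the job is handed in, with the robot touching nothing.
It also fails if it takes over 35 s, if anything falls off the work surface, if the arm or the gripper's body presses on something with over 40 N, if the wrist force passes 120 N, or if a joint passes its speed limit or range.

## Working session

There is one attempt and no reset: what is moved stays moved. The work goes in short steps, Python scripts to look and compute and a tool call to move; the robot and the scene stay as the last step left them, time stands still between calls to the robot, and variables do not carry over. Pictures are saved under pics/ and viewed, at most 10 in all, crops included, and the job is handed in when it is done.

Besides the shell and the picture viewer there is one more tool, called after "Call:" by a JSON object that holds its "fn" and its "kwargs". step_arm: Moves the arm, as the interface text tells. Its arguments: {"type":"object","properties":{"travel":{"type":"array"},"roll":{"type":"array"},"jaw":{"type":"number"},"grip_force":{"type":"number"}},"required":["travel","roll"]}

```bash
mkdir -p pics
python3 - <<'E'
from bench import robot, grab_frame
import cv2,numpy as np
for n in("top","scene"):
    f=grab_frame(n); cv2.imwrite(f"pics/{n}0.png",f["color"][:,:,::-1]); print(n,np.round(f["intrinsics"],1).tolist(),np.round(f["extrinsics"],3).tolist(),f.keys())
s=robot.sense();print(s["t"],s["tcp_pos"],s["orientation"],s["contact_force"])
E
```

```text
top [[505.8, 0.0, 283.2], [0.0, 505.8, 210.3], [0.0, 0.0, 1.0]] [[0.008, 0.996, -0.086, 0.37], [-1.0, 0.01, 0.014, 0.129], [0.015, 0.086, 0.996, 1.377], [0.0, 0.0, 0.0, 1.0]] dict_keys(['color', 'intrinsics', 'extrinsics'])
scene [[385.0, 0.0, 282.0], [0.0, 385.0, 212.8], [0.0, 0.0, 1.0]] [[-0.608, -0.671, 0.424, 0.881], [0.794, -0.517, 0.321, 0.413], [0.004, 0.532, 0.847, 0.841], [0.0, 0.0, 0.0, 1.0]] dict_keys(['color', 'intrinsics', 'extrinsics'])
0.1 [0.14410536 0.60781148 0.22184019] [ 1.16106269e-01  9.93236597e-01 -6.29048437e-04 -4.16592572e-05] [0.22551775 0.36790165 0.12012539]
```

View pics/top0.png

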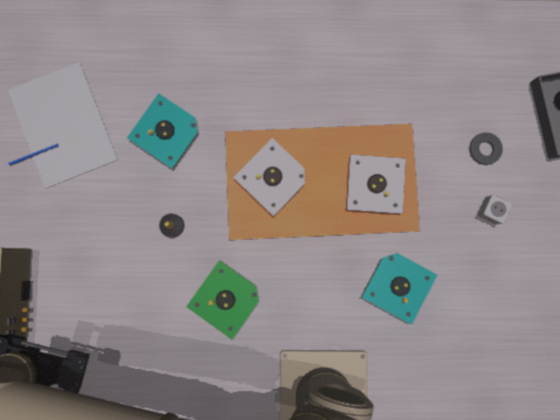

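View pics/scene0.png

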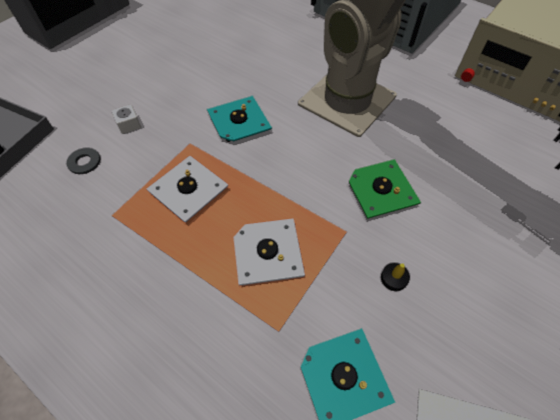

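Candidates in the top view: white plate (272,177) with its cut corner at right (305,177); white plate (377,184), four full corners, which is the spare; turquoise (165,130) and (400,287) and green (225,300), all wrong colours. I choose (272,177) and check it in a close crop.

```bash
cat > h.py <<'E'
import cv2,numpy as np
from bench import robot,grab_frame
def ray(f,uv,z):
    K=f["intrinsics"];T=f["extrinsics"]
    d=np.linalg.inv(K)@[uv[0],uv[1],1]; d=T[:3,:3]@(d*[1,-1,-1]); o=T[:3,3]
    return o+d*(z-o[2])/d[2]
def proj(f,p):
    K=f["intrinsics"];T=f["extrinsics"]
    c=T[:3,:3].T@(np.array(p)-T[:3,3]); q=K@(c*[1,-1,-1]); return q[:2]/q[2]
E
python3 - <<'E'
from h import *
out=[]
for n,c in(("top",(272,177)),("scene",(268,252))):
    f=grab_frame(n);im=f["color"]
    hsv=cv2.cvtColor(im,cv2.COLOR_RGB2HSV)
    roi=np.zeros(im.shape[:2],np.uint8);cv2.circle(roi,c,46,255,-1)
    m=((hsv[...,1]<70)&(hsv[...,2]>110)).astype(np.uint8)*255&roi
    cs=cv2.findContours(m,cv2.RETR_EXTERNAL,cv2.CHAIN_APPROX_NONE)[0]
    k=max(cs,key=cv2.contourArea)
    P=np.array([ray(f,p[0],.030)[:2] for p in k])
    r=cv2.minAreaRect((P*1000).astype(np.float32)); b=cv2.boxPoints(r)
    print(n,r); 
    hull=cv2.convexHull((P*1000).astype(np.float32))[:,0]
    for q in b: print(np.round(q,1),"dist to hull",round(-cv2.pointPolygonTest(hull,tuple(map(float,q)),True),1))
    crop=cv2.resize(im[c[1]-60:c[1]+60,c[0]-60:c[0]+60],(400,400),interpolation=cv2.INTER_CUBIC)
    cc=(k-[c[0]-60,c[1]-60])*400//120
    cv2.drawContours(crop,[cc.astype(np.int32)],-1,(255,0,0),1); out.append(crop)
cv2.imwrite("pics/crop1.png",np.hstack(out)[:,:,::-1])
E
```

```text
top ((577.5057983398438, 139.025390625), (151.51239013671875, 152.01914978027344), 46.8060417175293)
[470.2 135.8] dist to hull 3.1
[581.1  31.8] dist to hull 22.5
[684.8 142.2] dist to hull 2.6
[573.9 246.3] dist to hull 4.0
scene ((577.423583984375, 139.7365264892578), (153.43649291992188, 151.25955200195312), 46.22059631347656)
[469.7 136.7] dist to hull 3.7
[578.9  32. ] dist to hull 21.4
[685.1 142.8] dist to hull 2.8
[575.9 247.5] dist to hull 1.4
```

View pics/crop1.png

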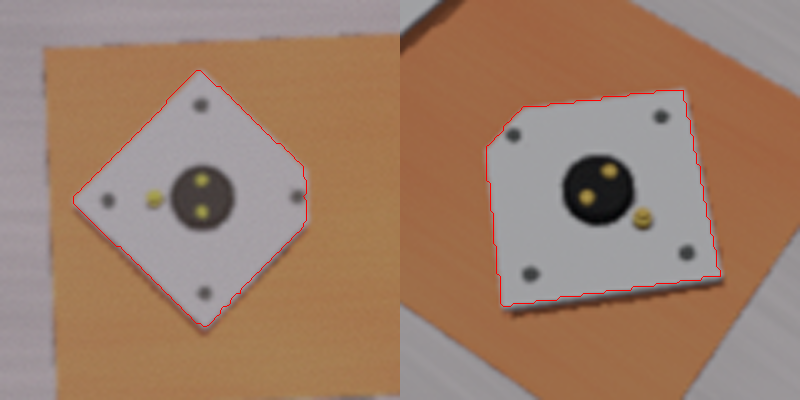

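The picture shows a white plate with its cut corner at crop-left (300,197), which is right in the top view, and the stud on the other side. So it is base_plate. Centre is about (577.5, 139.3) mm, cut point about (579, 71), opposite point about (576, 208). The fingers go shut and above the cut point.

Call:
{"fn": "step_arm", "kwargs": {"travel": [[0.035,-0.043,0],[0.07,-0.086,-0.01],[0.105,-0.13,-0.02],[0.14,-0.173,-0.03],[0.175,-0.216,-0.04],[0.21,-0.26,-0.05],[0.245,-0.303,-0.06],[0.28,-0.346,-0.07],[0.315,-0.39,-0.08],[0.35,-0.433,-0.09]], "roll": [0,0,0,0,0,0,0,0,0,0], "jaw": 1, "grip_force": 10}}

```text
t: 1.45
tcp_pos: [0.4951, 0.1737, 0.1324]
orientation: [0.116, 0.993, 0.0, 0.0]
contact_force: [0.7, 0.4, -0.3]
gripper_width: 0.0018
gripper_force: 0.0
```

Commanded is about (0.494, 0.175, 0.133); the target is (0.579, 0.071).

Call:
{"fn": "step_arm", "kwargs": {"travel": [[0.03,-0.037,-0.01],[0.06,-0.074,-0.03],[0.085,-0.104,-0.05],[0.085,-0.104,-0.075],[0.085,-0.104,-0.075],[0.085,-0.104,-0.075]], "roll": [0,0,0,0,0,0]}}

```text
t: 2.2
tcp_pos: [0.5794, 0.0719, 0.0584]
orientation: [0.116, 0.993, 0.0, 0.0]
contact_force: [-0.0, -0.2, 1.1]
gripper_width: 0.0002
gripper_force: 0.0
```

Run:
```python
from h import *
s=robot.sense();print(s["tcp_pos"],s["contact_force"])
out=[]
for n,c in(("top",(285,177)),("scene",(262,235))):
    f=grab_frame(n);im=f["color"].copy()
    for p in((.579,.0706,.033),(.576,.208,.027),tuple(s["tcp_pos"])):
        print(n,np.round(proj(f,p),1))
    a=proj(f,(.579,.0706,.033))-[c[0]-60,c[1]-60]
    crop=cv2.resize(im[c[1]-60:c[1]+60,c[0]-60:c[0]+60],(400,400),interpolation=cv2.INTER_CUBIC)
    cv2.drawMarker(crop,tuple((a*400/120).astype(int).tolist()),(255,0,0),cv2.MARKER_CROSS,14)
    b=proj(f,s["tcp_pos"])-[c[0]-60,c[1]-60]
    cv2.drawMarker(crop,tuple((b*400/120).astype(int).tolist()),(0,0,255),cv2.MARKER_CROSS,14)
    out.append(crop)
cv2.imwrite("pics/near.png",np.hstack(out)[:,:,::-1])
```

```text
[0.57936051 0.07185853 0.05841852] [-0.03968086 -0.18202315  1.12265093]
top [298.  175.9]
top [246.8 176.8]
top [297.9 174.3]
scene [244.  233.6]
scene [290.6 265.8]
scene [243.4 228.7]
```

View pics/near.png

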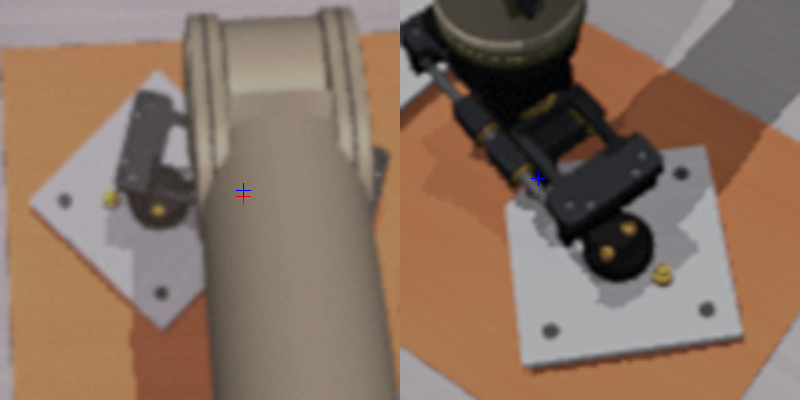

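The tool hangs over the target near the cut corner (crop (540,190)), clear of boss and stud. I press down slowly.

Call:
{"fn": "step_arm", "kwargs": {"travel": [[0,-0.001,-0.01],[0,-0.001,-0.018],[0,-0.001,-0.022],[0,-0.001,-0.025],[0,-0.001,-0.028],[0,-0.001,-0.03],[0,-0.001,-0.031]], "roll": [0,0,0,0,0,0,0]}}

```text
t: 3.18
tcp_pos: [0.5794, 0.0701, 0.0274]
orientation: [0.116, 0.993, 0.0, 0.0]
contact_force: [-5.2, -1.7, 14.6]
gripper_width: 0.0003
gripper_force: 7.3
```

14.6 N at 27.4 mm: the foot is on the copper. I hold, then lift.

Call:
{"fn": "step_arm", "kwargs": {"travel": [[0,0,0],[0,0,0],[0,0,0],[0,0,0],[0,0,0],[0,0,0],[0,0,0],[0,0,0]], "roll": [0,0,0,0,0,0,0,0]}}

```text
t: 4.18
tcp_pos: [0.5794, 0.0701, 0.0275]
orientation: [0.116, 0.993, 0.0, 0.0]
contact_force: [-3.9, -0.3, 10.4]
gripper_width: 0.0001
gripper_force: 4.8
```

Run:
```python
from h import *
s=robot.sense();print(s["t"],s["tcp_pos"],s["contact_force"])
f=grab_frame("scene");im=f["color"];c=(262,235)
cv2.imwrite("pics/press1.png",cv2.resize(im[175:295,202:322],(480,480),interpolation=cv2.INTER_CUBIC)[:,:,::-1])
```

```text
4.175 [0.57937804 0.07011098 0.02748955] [-3.91178483 -0.28873984 10.3782016 ]
```

View pics/press1.png

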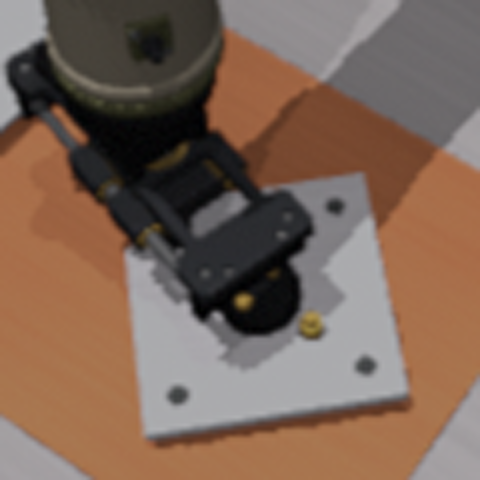

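The cut corner is down at 27.5 mm under about 10 N, and the plate is in place (near corner at crop (408,400)). I release and go over the boss to the opposite corner.

Call:
{"fn": "step_arm", "kwargs": {"travel": [[0,0,0.01],[0,0,0.035],[0,0,0.06],[-0.001,0.035,0.065],[-0.002,0.075,0.065],[-0.003,0.115,0.065],[-0.003,0.138,0.055],[-0.003,0.138,0.03],[-0.003,0.138,0.03]], "roll": [0,0,0,0,0,0,0,0,0]}}

```text
t: 5.35
tcp_pos: [0.5749, 0.2069, 0.0545]
orientation: [0.116, 0.993, -0.001, -0.002]
contact_force: [0.5, -0.8, 0.1]
gripper_width: 0.0004
gripper_force: 0.0
```

Run:
```python
from h import *
s=robot.sense();print(s["t"],s["tcp_pos"],s["contact_force"])
out=[]
for n,c in(("top",(272,177)),("scene",(262,250))):
    f=grab_frame(n);im=f["color"].copy()
    crop=cv2.resize(im[c[1]-60:c[1]+60,c[0]-60:c[0]+60],(400,400),interpolation=cv2.INTER_CUBIC)
    for p,k in(((.576,.208,.027),(255,0,0)),(s["tcp_pos"],(0,0,255))):
        a=(proj(f,p)-[c[0]-60,c[1]-60])*400/120
        cv2.drawMarker(crop,tuple(a.astype(int).tolist()),k,cv2.MARKER_CROSS,14)
    out.append(crop)
cv2.imwrite("pics/near2.png",np.hstack(out)[:,:,::-1])
```

```text
5.35 [0.57491218 0.20687766 0.05446869] [ 0.52117643 -0.76913857  0.07368521]
```

View pics/near2.png

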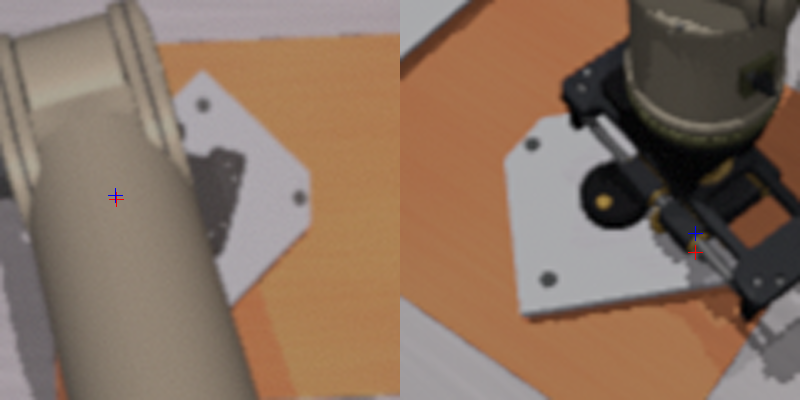

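The tool is over the opposite corner, clear of the stud, and the plate has not shifted (cut edge at crop (308,195)). I press there.

Call:
{"fn": "step_arm", "kwargs": {"travel": [[0,0,-0.01],[0,0,-0.018],[0,0,-0.023],[0,0,-0.026],[0,0,-0.028],[0,0,-0.029],[0,0,-0.029]], "roll": [0,0,0,0,0,0,0]}}

```text
t: 6.32
tcp_pos: [0.5763, 0.2082, 0.0279]
orientation: [0.116, 0.993, 0.0, 0.0]
contact_force: [-1.5, -0.5, 2.1]
gripper_width: 0.0002
gripper_force: 0.9
```

Call:
{"fn": "step_arm", "kwargs": {"travel": [[0,0,-0.0005],[0,0,-0.001],[0,0,-0.001],[0,0,-0.001],[0,0,-0.001],[0,0,-0.001],[0,0,-0.001],[0,0,-0.001],[0,0,-0.001],[0,0,-0.001]], "roll": [0,0,0,0,0,0,0,0,0,0]}}

```text
t: 7.58
tcp_pos: [0.5764, 0.2083, 0.0275]
orientation: [0.116, 0.993, 0.0, 0.0]
contact_force: [-3.7, -0.4, 9.8]
gripper_width: 0.0004
gripper_force: 4.7
```

The opposite corner was held at 27.5 mm under about 10 N. I lift away and retreat.

Call:
{"fn": "step_arm", "kwargs": {"travel": [[0,0,0.01],[0,0,0.04],[0,0,0.08],[-0.03,0.04,0.12],[-0.07,0.08,0.14],[-0.11,0.12,0.15],[-0.15,0.16,0.15],[-0.19,0.2,0.15],[-0.23,0.24,0.15],[-0.23,0.24,0.15]], "roll": [0,0,0,0,0,0,0,0,0,0]}}

```text
t: 8.82
tcp_pos: [0.3418, 0.4519, 0.1768]
orientation: [0.112, 0.994, 0.001, -0.001]
contact_force: [0.1, -0.2, -0.8]
gripper_width: -0.0
gripper_force: 0.0
```

Run:
```python
from h import *
s=robot.sense();print(s["t"],s["tcp_pos"],s["contact_force"])
f=grab_frame("top");cv2.imwrite("pics/end.png",f["color"][:,:,::-1])
```

```text
8.825 [0.34178847 0.45186127 0.17682315] [ 0.13618445 -0.2202754  -0.8468575 ]
```

View pics/end.png

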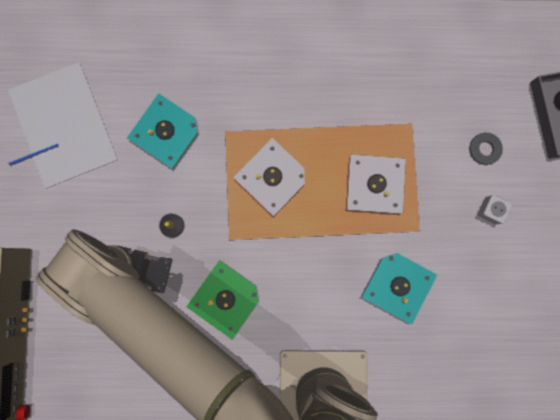

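The base plate is still at (272,177) and the spare at (377,184), both where they started, and the arm is clear of everything.

Call:
{"fn": "step_arm", "kwargs": {"travel": [[0,0,0],[0,0,0],[0,0,0]], "roll": [0,0,0]}}

```text
t: 9.25
tcp_pos: [0.3469, 0.4476, 0.1766]
orientation: [0.117, 0.993, 0.0, 0.0]
contact_force: [0.8, -0.5, -0.5]
gripper_width: 0.0003
gripper_force: 0.0
```

```bash
python3 -c "
from bench import robot
print(robot.finish_job())"
```

```text
the job is handed in; nothing more can be done
None
```

I pressed and held the cut-off corner, then the opposite one, each down to about 27.5 mm at roughly 10 N; both plates looked unmoved in the last picture, and the job was handed in at about 9 s (no verdict was returned).

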